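Feel out a loose load standard in the well of its case

TASK

Lift the lid of the aluminium standards case by its pull tab until it stands against its stop, then feel along the well under the lid for the one loose load standard and lift it out. Set it down gently inside the steel tray and leave the lid standing open, without disturbing the other things on the bench.

Things in the scene. Friction and masses are not known exactly. Their poses are not given: they have to be found in the camera images.
- case: Fixed opaque aluminium case lined with black foam, 130 (own x) x 236 (y) x 40 mm without lid. Origin: centre of its underside, z up, +x to the hinged back, -x to the front with the pull tab, facing roughly to the robot's right. Inside, x = -61 to -22 mm is a foam deck, top z = 34; three other standards bedded in it (up to z = 39) do not come out. Behind it, under the lid, lies the well.
- well_floor (a point): Middle of the well's level floor: x = 25, y = 0, z = 6 mm of the case, same axes. Floor from x = 12 to 40 mm of the case; in front a slope rises to the deck (x = -22, z = 34), behind stands a foam block (x = 40 up, top z = 36). Well and slope run the full inner length, y = -110 to 110 mm.
- well_back (a point): Point on the well's rear edge (x = 40, y = 0, z = 36 mm of the case). The loose load standard stands in the well: smooth white-metal cylinder, 21 mm wide, 31 tall, 28 to 56 g, axis at x = 21 to 29 mm of the case. Where it is along y, from -70 to 70 mm, is not reported. It slides at a touch: feel for it between closing fingers (stop 21 mm apart; up to 31 if it fell) or under a fingertip (its top is at z = 37).
- lid (a joint): Lid hinge, rad: 0 shut, 1.13 open against its stop; starts between 0 and 0.2. Stiff: the lid stays where left; lifting takes 3 to 5 N at the tab. The lid is a flat plate 236 mm along the hinge, 7 mm thick, reaching 133 mm from the hinge line. Open, it leans over the well at 65 degrees to the bench, front edge 160 mm up, above x = 9 mm of the case.
- lid_hinge (a point): Middle of the hinge line, along the case's y at x = 65, z = 41 mm of the case. Because the open lid overhangs the well, a hand pointing straight down cannot reach the floor; one tilted 25 to 35 degrees from vertical can (fingertips down and towards the hinge, wrist back over the case's front, fingers closing along the case's y).
- lid_tab (a point): Middle of the steel pull tab on the lid's front edge, 152 mm from the hinge line, midway along the lid. A block 24 mm wide along the hinge (the faces to pinch), 18 mm long, 12 mm thick, on a 12 mm wide neck; 10 mm clear of the lid's edge. Axes of the lid: y along the hinge, z out of its upper face. Pinched across its width, it turns between the fingers as the lid swings.
- tray: Fixed open steel tray, 140 (own x) x 110 (own y) x 18 mm, walls and floor 3 mm thick, empty at the start. Origin: centre of its underside on the bench, z up.
- gold_adapter: Bystander: loose stepped gold-coloured coaxial adapter standing on end, 20 mm in diameter, 34 mm tall; origin at the centre of its foot.
- white_adapter: Bystander: loose stepped white-metal coaxial adapter standing on end, 20 mm in diameter, 34 mm tall; origin at the centre of its foot.
- loupe_black: Bystander: loose black loupe standing on its barrel, 33 mm in diameter, 29 mm tall; origin at the centre of its foot.
- wrench_red: Bystander: loose small torque wrench with a red sleeve, lying flat, 146 mm along its own y, 21 mm thick; origin under its middle.
- fine_tweezers: Bystander: loose fine tweezers lying flat, 125 mm along their own y, 17 mm wide, 7 mm thick; origin under their middle.
Not all that is in view belongs to the job. Of the things that look like the tray, the larger one is meant.

How it is judged:
By the outcome, as a careful person would: the job done as asked, in the order asked, and still so for the second after the job is handed in, with the robot touching nothing.
It also fails if it takes over 67 s, if anything falls off the work surface, if the arm or the gripper's body presses on something with over 40 N, if the wrist force passes 120 N, or if a joint passes its speed limit or range.

ROBOT

A 6-joint arm with a two-finger parallel gripper is mounted at the origin on a cart in front of the work surface, level with it; the furniture and walls round the work are solid. World frame = base frame: x ahead of the robot, y to its left, z up, the work surface at z = 0. Lengths are in m, angles in degrees, forces in N, time in s.
With the tool pointing down it reaches from about 0.4 to 0.825 m from the base axis. Payload 7 kg.
Tool frame: the origin (TCP) lies at the very end of the fingers, on their centre line; the grasp point (between the pads) lies 19 mm behind it; z points along the fingers, y is the line along which they close (so a half turn about z gives the same grasp; the last joint's range is limited). The gripper opens to 88 mm and grips with 3 to 60 N. Pads are 19 mm wide; open, the fingers measure 130 mm over their backs; the gripper's body (78 mm by 193 mm) begins 47 mm behind the grasp point.
Start: joints at [-46.748, 20.546, 0.682, 0, -70.136, -16.507], TCP at [0.304, -0.603, 0.227] pointing down, gripper open.
Joint ranges: [-176.03, 176.03], [-82.01, 121.73], [-58.28, 71.71], [-173.87, 95.51], [-174.79, -0.11], [-173.66, 173.66]. Speed limits (degrees/s): [136.94, 136.94, 172.46, 180, 180, 180].

INTERFACE

Orientations are given as [roll, pitch, yaw] about the fixed x, y, z axes, in that order (R = Rz(yaw) Ry(pitch) Rx(roll)).
In Python, from plant import r gives the robot as it stands. The module is installed in compiled form; this text tells all that it offers.
- The arm moves only by the tool jog_arm, never from a script. Its arguments are lists of equal length, an entry for each row: "travel": the shift along the tool's x, y, z each as a share of 50 cm, from -1 to 1, a list of three; "dr": the turn, a rotation vector about the tool's x, y, z each as a share of 360 degrees, from -1 to 1, a list of three; "claw": the opening, from 0 (shut) to 1 (fully open). A call has exactly 10 rows; each row is the pose to reach, as a shift and turn from the pose commanded when the call began, along the tool's axes at that moment, turning the shorter way round; what a row does not reach only later rows make up. A row lasts 1/8 s, in which the tool goes at most 62.5 mm and 10.7 degrees, less where a joint would pass 70% of its speed; a pose out of reach is approached as far as the arm can. A call with a number of a shift or a turn outside -1 to 1 is refused whole. A call with a gripper value outside its range is refused whole. The fingers move at their own pace and stop on an object; "newtons" is the grip in N (left out, the last holds). Time passes only in rows, so rows that repeat a pose let the fingers close, or fill a call up. It gives the time, the measured TCP pose, the force, the opening and the grip force at its end, in the units of the state.
- r.get_state(): the state, without advancing time (a new reading comes with each control period).
- r.capture(name): name is "scene" or "side" or "wrist"; returns a dict with "pixels" (400x640x3 uint8, red, green, blue), "range_z" (400x640 float32, m along the optical axis (not along the pixel's ray), 0 where there is no reading), "fx", "fy", "cx", "cy" (pixels), "dist_coeffs" ([k1, k2, p1, p2, k3] as OpenCV has them; the pictures are not rectified), "position" and "attitude" of the camera in the world; the wrist camera has in their place "hand_eye" (4x4, takes a point from camera to tool coordinates, whose origin is the TCP and whose axes are the flange's). Camera axes: x right, y up, looking along -z (the intrinsics and any distortion apply to the point x, -y, -z); pixel columns grow to the right and rows downward; lengths in m; the calibration is good to about 2 mm. A picture is of the moment at which its call begins: read the wrist's pose just before it.
- r.close_job(): hands the job in; it is judged then, once.
Trained networks look in the newest picture that a camera, given by its name, has taken for a name from the list of things; names that differ only in an ending like _2 or _b are one class to them, and where a whole thing is asked for, a point or a joint stands for the part that bears it (a point fixed in the world has none). Each returns a list of dicts, best first, with "conf" (0 to 1); they miss things now and then, are a little off and sometimes report something else, mostly with a low value. They report only what shows in the picture. A call takes as long as a camera call. They do not tell look-alikes from the thing itself.
- r.boxes_of(name, camera): "extent" ([left, top, right, bottom] in pixels, round what is visible of it).
- r.regions_of(name, camera): "pixels" (400x640 bool, what is visible of it) and "extent" ([left, top, right, bottom] in pixels, round what is visible of it).
- r.tip_of(name, camera): "at" ([column, row] in pixels: a listed point, or the origin of a listed thing).
The state is a dict: "time_s": time; "joints": joint angles; "qd": joint speeds; "joint_torque": joint torques, N m; "tcp_pos": TCP position; "eef_rot": TCP orientation; "contact_force": force on the tool from outside, world axes, zero at the start; "moment": the same for the moment, N m; "gripper_width": finger opening in m; "gripper_force": force on a finger pad.
Only numpy, scipy, OpenCV 4.12 (cv2) and the standard library are available. Lean on these libraries where they do the work, as an engineer would, in place of code of your own. Each camera call takes 0.05 s, during which the arm holds its last target. There are 200 camera calls.

## Working session

There is one attempt and no reset: what is moved stays moved. The work goes in short steps, Python scripts to look and compute and a tool call to move; the robot and the scene stay as the last step left them, time stands still between calls to the robot, and variables do not carry over. Pictures are saved under pics/ and viewed, at most 10 in all, crops included, and the job is handed in when it is done.

Besides the shell and the picture viewer there is one more tool, called after "Request:" as a command line: name --argument value ..., lists and objects as JSON in quotes. jog_arm: Moves the arm, as the interface text tells. Its arguments: {"type":"object","properties":{"travel":{"type":"array"},"dr":{"type":"array"},"claw":{"type":"array"},"newtons":{"type":"number"}},"required":["travel","dr","claw"]}

```bash
mkdir -p pics; cat > h.py <<'E'
import numpy as np, cv2
from scipy.spatial.transform import Rotation as R
from plant import r
def cam(name):
    s=r.get_state(); c=r.capture(name)
    if 'hand_eye' in c:
        T=np.eye(4); T[:3,:3]=R.from_euler('xyz',s['eef_rot'],degrees=True).as_matrix(); T[:3,3]=s['tcp_pos']
        c['T']=T@np.array(c['hand_eye'])
    else:
        T=np.eye(4); a=np.array(c['attitude'],float)
        T[:3,:3]=a if a.shape==(3,3) else R.from_euler('xyz',a,degrees=True).as_matrix()
        T[:3,3]=c['position']; c['T']=T
    return c
def pts(c,uv,z=None):
    uv=np.array(uv,float).reshape(-1,1,2)
    K=np.array([[c['fx'],0,c['cx']],[0,c['fy'],c['cy']],[0,0,1]])
    n=cv2.undistortPoints(uv,K,np.array(c['dist_coeffs'],float))[:,0]
    if z is None:
        z=np.array([c['range_z'][int(round(v)),int(round(u))] for u,v in uv[:,0]])
    p=np.c_[n[:,0]*z,-n[:,1]*z,-z*np.ones(len(n))]
    return p@c['T'][:3,:3].T+c['T'][:3,3]
def mask_pts(c,m):
    v,u=np.nonzero(m&(c['range_z']>0)); return pts(c,np.c_[u,v])
def onplane(c,uv,zw):
    a=pts(c,uv,np.ones(len(np.reshape(uv,(-1,2))))); o=c['T'][:3,3]
    d=a-o; return o+d*((zw-o[2])/d[:,2:3])
def save(c,f): cv2.imwrite('pics/'+f,c['pixels'][:,:,::-1])
E
python3 - <<'E'
from h import *
s=r.get_state(); print({k:np.round(v,3).tolist() for k,v in s.items()})
for n in ('scene','side'):
    c=cam(n); save(c,n+'1.png'); print(n,c['position'],c['attitude'])
    for k in ('lid_tab','lid_hinge','well_floor','well_back','case','tray','gold_adapter','white_adapter','loupe_black','wrench_red','fine_tweezers'):
        for d in r.tip_of(k,n)[:3]:
            print(k,round(d['conf'],2),np.round(d['at']),pts(c,[d['at']])[0].round(3))
E
```

```text
{'time_s': 0.0, 'joints': [-46.747, 20.592, 0.634, -0.021, -70.135, -16.508], 'qd': [-0.018, -0.024, -0.038, -0.004, -0.114, 0.047], 'joint_torque': [0.001, -58.271, 29.305, 6.997, 0.007, -0.0], 'tcp_pos': [0.304, -0.602, 0.226], 'eef_rot': [179.906, -0.008, -153.261], 'contact_force': [-0.028, 0.464, -1.354], 'moment': [0.028, -0.046, -0.008], 'gripper_force': 0.0, 'gripper_width': 0.088}
scene [-0.19564391 -0.81220173  0.56824724] [ 62.78722116   1.14138577 -52.15440422]
lid_tab 0.87 [272. 196.] [ 0.533 -0.064  0.057]
lid_hinge 0.62 [236. 192.] [0.506 0.055 0.048]
well_floor 0.66 [245. 208.] [ 0.441 -0.055  0.058]
well_floor 0.31 [276. 198.] [ 0.527 -0.086  0.059]
case 0.65 [255. 210.] [ 0.482 -0.049  0.032]
tray 0.8 [308. 227.] [ 0.537 -0.187 -0.002]
tray 0.6 [351. 260.] [ 0.474 -0.367  0.005]
gold_adapter 0.53 [288. 180.] [ 0.643 -0.027  0.056]
white_adapter 0.45 [266. 245.] [ 0.33  -0.243  0.074]
loupe_black 0.69 [365. 294.] [ 0.378 -0.468  0.017]
wrench_red 0.47 [336. 205.] [ 0.68  -0.175  0.   ]
fine_tweezers 0.56 [408. 286.] [ 0.469 -0.518  0.001]
side [0.52612123 0.54903706 0.65546654] [  52.93317797    0.37826873 -179.29263644]
lid_tab 0.98 [326. 247.] [ 0.535 -0.074  0.063]
lid_hinge 0.74 [332. 311.] [0.523 0.072 0.043]
well_floor 0.71 [376. 242.] [ 0.423 -0.154  0.003]
well_back 0.57 [331. 301.] [0.526 0.054 0.049]
case 0.82 [332. 300.] [0.523 0.051 0.048]
tray 0.76 [344. 188.] [ 0.489 -0.371  0.001]
tray 0.69 [323. 235.] [ 0.545 -0.177  0.002]
gold_adapter 0.5 [220. 321.] [0.73  0.073 0.014]
white_adapter 0.44 [380. 240.] [ 0.414 -0.149  0.013]
loupe_black 0.43 [381. 174.] [ 0.384 -0.44   0.001]
wrench_red 0.72 [263. 241.] [ 0.678 -0.137  0.02 ]
fine_tweezers 0.37 [349. 162.] [ 0.472 -0.502  0.002]
```

View pics/scene1.png

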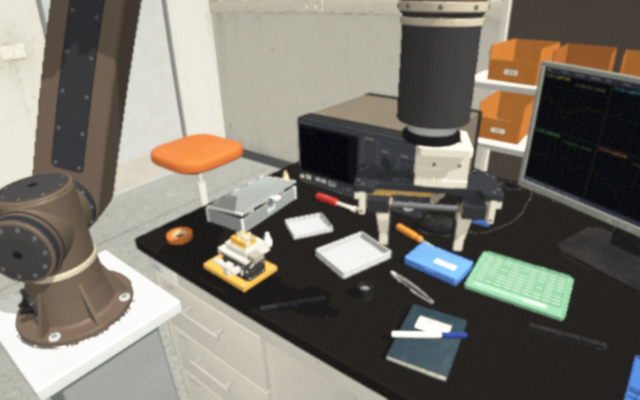

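View pics/side1.png

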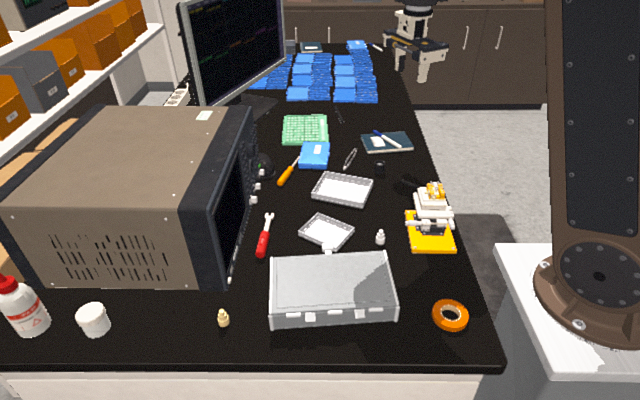

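Scene picture: case at about (255,200), larger tray (353,253), smaller look-alike tray (308,226). Side picture: case (332,290) with its tab (327,247), big tray (342,190), small tray (326,232), white adapter (380,237), gold adapter (223,318), wrench (264,237), and a micromanipulator at (430,225). Next I fit the poses.

```bash
python3 - <<'E'
from h import *
c=cam('side')
for k in ('case','lid','tray','lid_tab','gold_adapter','white_adapter','loupe_black','wrench_red','fine_tweezers'):
    for d in r.regions_of(k,'side')[:2]:
        P=mask_pts(c,d['pixels'])
        if len(P)<5: continue
        lo,hi=np.percentile(P,[2,98],axis=0)
        rc=cv2.minAreaRect(P[:,:2].astype(np.float32))
        print(k,round(d['conf'],2),d['extent'],len(P),lo.round(3),hi.round(3),'rect',np.round(rc[0],3),np.round(rc[1],3),round(rc[2],1))
        if k in('case','lid'):
            Q=P[P[:,2]>0.03]
            # robust plane fit
            best=None;rng=np.random.default_rng(0)
            for _ in range(300):
                a=Q[rng.choice(len(Q),3,0)];n=np.cross(a[1]-a[0],a[2]-a[0]);n/=np.linalg.norm(n)+1e-12
                i=abs((Q-a[0])@n)<.0025
                if best is None or i.sum()>best.sum(): best=i
            I=Q[best];m=I.mean(0);n=np.linalg.svd(I-m,full_matrices=0)[2][2];n*=np.sign(n[2])
            rc=cv2.minAreaRect(I[:,:2].astype(np.float32))
            print('  plane n',n.round(4),'tilt',np.degrees(np.arccos(n[2])).round(2),m.round(4),len(I),'rect',np.round(rc[0],4),np.round(rc[1],4),round(rc[2],2), cv2.boxPoints(rc).round(3).tolist())
E
```

```text
case 0.83 [267.9, 243.2, 400.5, 327.0] 8978 [ 0.409 -0.062  0.003] [0.637 0.08  0.059] rect [ 0.522 -0.019] [0.258 0.21 ] 4.6
  plane n [-0.0088  0.0921  0.9957] tilt 5.31 [0.5246 0.0096 0.0525] 6460 rect [ 0.5258 -0.0047] [0.2384 0.163 ] 5.37 [[0.4000000059604645, 0.06499999761581421], [0.41499999165534973, -0.09700000286102295], [0.6520000100135803, -0.07500000298023224], [0.6370000243186951, 0.08799999952316284]]
lid 0.82 [268.8, 244.5, 398.2, 324.1] 7275 [ 0.413 -0.066  0.039] [0.638 0.077 0.059] rect [ 0.532 -0.019] [0.243 0.214] 7.0
  plane n [-0.0084  0.0883  0.9961] tilt 5.09 [0.5263 0.0082 0.0526] 6461 rect [ 0.5256 -0.0066] [0.2389 0.1592] 4.19 [[0.4009999930858612, 0.06400000303983688], [0.41200000047683716, -0.0949999988079071], [0.6510000228881836, -0.07699999958276749], [0.6389999985694885, 0.08100000023841858]]
tray 0.73 [299.5, 214.3, 352.8, 251.1] 1149 [ 0.482 -0.243 -0.001] [ 0.596 -0.137  0.013] rect [ 0.535 -0.194] [0.097 0.106] 57.2
tray 0.65 [308.8, 170.5, 376.8, 207.2] 1557 [ 0.423 -0.428 -0.   ] [ 0.57  -0.291  0.018] rect [ 0.495 -0.375] [0.146 0.15 ] 71.9
li
[... 364 characters left out ...]
8] [0.019 0.037] 14.3
white_adapter 0.65 [373.9, 228.7, 386.0, 245.4] 78 [ 0.407 -0.161  0.002] [ 0.422 -0.15   0.033] rect [ 0.414 -0.156] [0.015 0.014] 23.2
wrench_red 0.65 [257.1, 215.3, 274.0, 256.9] 339 [ 0.672 -0.245 -0.002] [ 0.691 -0.104  0.022] rect [ 0.681 -0.182] [0.159 0.02 ] 89.3
wrench_red 0.36 [265.2, 243.8, 399.8, 326.1] 7473 [ 0.409 -0.073  0.001] [0.641 0.076 0.059] rect [ 0.525 -0.035] [0.265 0.241] 4.4
fine_tweezers 0.63 [343.3, 165.2, 347.2, 171.5] 5 [ 0.484 -0.487  0.001] [ 0.487 -0.47   0.009] rect [ 0.484 -0.479] [0.019 0.003] 79.2
fine_tweezers 0.47 [310.4, 172.7, 375.8, 206.7] 1592 [ 0.421 -0.429 -0.001] [ 0.568 -0.291  0.018] rect [ 0.497 -0.374] [0.146 0.153] 71.0
```

```bash
cat >> h.py <<'E'
def rot(tilt,yaw):
    """case-aligned tool: x=-case x, z down; tilt>0 tips towards hinge (case +x). yaw=case yaw deg"""
    C=R.from_euler('z',yaw,degrees=True)
    a=np.radians(tilt); z=np.array([np.sin(a),0,-np.cos(a)]); x=np.array([-np.cos(a),0,-np.sin(a)])
    return C*R.from_matrix(np.c_[x,np.cross(z,x),z])
def to(pos,Rt,s=None):
    s=s or r.get_state(); R0=R.from_euler('xyz',s['eef_rot'],degrees=True)
    t=R0.inv().apply(np.array(pos)-s['tcp_pos'])/0.5
    d=np.degrees((R0.inv()*Rt).as_rotvec())/360
    print('travel',t.round(4).tolist(),'dr',d.round(4).tolist(),'mm',np.linalg.norm(t*500).round(1))
E
python3 - <<'E'
from h import *
c=cam('wrist'); print(np.round(c['hand_eye'],3).tolist())
to([0.537,-0.11,0.23],rot(0,95.4))
E
```

```text
[[0.001, 0.959, 0.282, 0.076], [1.0, -0.0, -0.001, 0.001], [-0.001, 0.282, -0.959, -0.158], [0.0, 0.0, 0.0, 1.0]]
travel [-0.8602, 0.6702, -0.0069] dr [0.0, -0.0, -0.1907] mm 545.2
```

Request:
jog_arm --travel '[[-0.086,0.067,0],[-0.172,0.134,0],[-0.258,0.201,0],[-0.344,0.268,0],[-0.43,0.335,0],[-0.516,0.402,0],[-0.602,0.469,0],[-0.688,0.536,0],[-0.774,0.603,0],[-0.86,0.67,-0.006]]' --dr '[[0,0,-0.019],[0,0,-0.038],[0,0,-0.057],[0,0,-0.076],[0,0,-0.095],[0,0,-0.114],[0,0,-0.133],[0,0,-0.152],[0,0,-0.171],[0,0,-0.19]]' --claw '[1,1,1,1,1,1,1,0.7,0.7,0.7]'

```text
time_s: 3.0
tcp_pos: [0.5374, -0.1083, 0.2298]
eef_rot: [-180.0, -0.0, -84.6]
contact_force: [0.8, -0.4, -0.6]
gripper_width: 0.0646
gripper_force: 0.0
```

```bash
python3 - <<'E'
from h import *
s=r.get_state();print(s['time_s'],np.round(s['tcp_pos'],4),np.round(s['eef_rot'],2))
c=cam('wrist'); save(c,'w1.png')
for d in r.tip_of('lid_tab','wrist')[:2]: print(d['conf'],np.round(d['at']),pts(c,[d['at']])[0].round(4))
for k in ('lid','case'):
  for d in r.regions_of(k,'wrist')[:1]:
    P=mask_pts(c,d['pixels']);n=P[:,2]>.045
    rc=cv2.minAreaRect(P[n][:,:2].astype(np.float32));print(k,d['conf'],d['extent'],np.round(rc[0],4),np.round(rc[1],4),rc[2])
E
```

```text
3.0 [ 0.5374 -0.1083  0.2298] [-179.98   -0.    -84.62]
0.78 [314. 206.] [ 0.5363 -0.0793  0.063 ]
lid 0.73 [224.5, 197.3, 413.0, 309.1] [ 0.528  -0.0245] [0.2357 0.1923] 3.997729778289795
case 0.64 [224.7, 199.6, 410.8, 310.6] [ 0.528  -0.0291] [0.2352 0.2086] 5.661137580871582
```

View pics/w1.png

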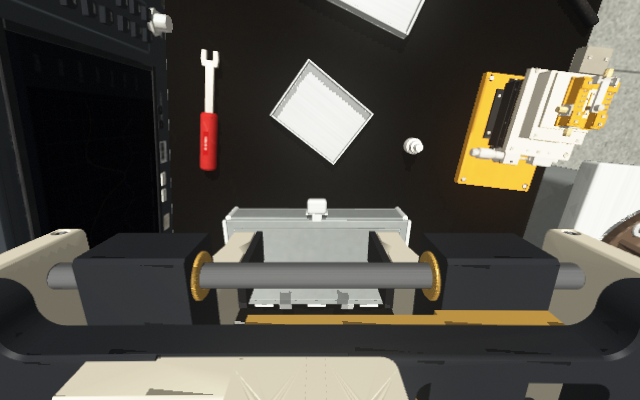

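Tab block appears at (317,206), the lid's front edge at row ~213, the hand over the case. Measure the tab from depth.

```bash
python3 - <<'E'
from h import *
c=cam('wrist'); m=np.zeros((400,640),bool); m[190:220,295:340]=1
P=mask_pts(c,m); C=R.from_euler('z',95.4,degrees=True)
q=C.inv().apply(P-[0.5363,-0.0793,0])*1000
k=q[:,2]>50
np.set_printoptions(suppress=True,linewidth=150)
for x0 in range(-16,24,3):
    a=q[k&(q[:,0]>=x0)&(q[:,0]<x0+3)]
    if len(a): print(x0,len(a),'y',a[:,1].min().round(1),a[:,1].max().round(1),'z',np.median(a[:,2]).round(1))
# lid front-edge direction: left/right edges
m[:]=0; m[205:225,222:415]=1
P=mask_pts(c,m);P=P[P[:,2]>.05];q=C.inv().apply(P-[0.5363,-0.0793,0])*1000
f=[]
for y0 in range(-110,110,10):
    a=q[(q[:,1]>=y0)&(q[:,1]<y0+10)&(abs(y0+5)>20)]
    if len(a): f.append((y0+5,a[:,0].min()))
print(np.round(f,1).tolist(),np.polyfit(*zip(*f),1),q[:,1].min(),q[:,1].max())
E
```

```text
-10 47 y -6.6 14.2 z 59.2
-7 58 y -7.9 15.4 z 63.4
-4 43 y -7.8 15.4 z 63.5
-1 42 y -7.9 15.4 z 63.1
2 47 y -7.9 15.5 z 63.2
5 45 y -8.0 15.5 z 62.6
8 19 y -6.7 14.2 z 61.7
11 20 y -1.9 9.4 z 58.1
14 20 y -1.9 9.4 z 58.3
17 10 y -1.9 9.4 z 57.9
[[-105.0, 19.7], [-95.0, 19.6], [-85.0, 19.8], [-75.0, 19.8], [-65.0, 19.8], [-55.0, 19.8], [-45.0, 20.0], [-35.0, 19.7], [-25.0, 19.7], [25.0, 20.2], [35.0, 20.1], [45.0, 20.2], [55.0, 20.0], [65.0, 20.1], [75.0, 20.1], [85.0, 20.0], [95.0, 19.9], [105.0, 19.9]] [ 0.00190729 19.90096002] -113.93246238849059 120.62013441195354
```

```bash
cat >> h.py <<'E'
YAW=95.33
C=R.from_euler('z',YAW,degrees=True)
TAB=np.array([0.5363,-0.0793,0])+R.from_euler('z',95.4,degrees=True).apply([.0007,.0037,.057])
ORG=TAB+C.apply([.0868,0,-.057])  # case origin: tab at case x = 65-151.8
def W(p): return ORG+C.apply(np.array(p)/1000)
E
python3 - <<'E'
from h import *
print(TAB,ORG)
to(TAB-[0,0,.010],rot(0,YAW))
th=np.radians(6.03+np.linspace(0,60,21)[1:])
a0=np.radians(6.03)
for t in th: print(np.round([-(np.cos(a0)-np.cos(t))*152.2/500,-(np.sin(t)-np.sin(a0))*152.2/500],4).tolist())
E
```

```text
[ 0.53255054 -0.07895131  0.057     ] [5.24487525e-01 7.47338648e-03 6.93889390e-18]
travel [-0.0625, 0.0029, 0.365] dr [0.0, -0.0, -0.0005] mm 185.1
[-0.0021, -0.0158]
[-0.005, -0.0315]
[-0.0087, -0.047]
[-0.0133, -0.0622]
[-0.0186, -0.0773]
[-0.0247, -0.092]
[-0.0316, -0.1064]
[-0.0392, -0.1204]
[-0.0475, -0.1339]
[-0.0565, -0.1471]
[-0.0663, -0.1597]
[-0.0766, -0.1718]
[-0.0876, -0.1834]
[-0.0992, -0.1943]
[-0.1113, -0.2047]
[-0.1239, -0.2144]
[-0.1371, -0.2234]
[-0.1507, -0.2317]
[-0.1647, -0.2393]
[-0.1791, -0.2462]
```

Request:
jog_arm --travel '[[-0.03,0.002,0.08],[-0.062,0.003,0.16],[-0.062,0.003,0.24],[-0.062,0.003,0.3],[-0.062,0.003,0.34],[-0.062,0.003,0.365],[-0.062,0.003,0.365],[-0.062,0.003,0.365],[-0.062,0.003,0.365],[-0.062,0.003,0.365]]' --dr '[[0,0,0],[0,0,0],[0,0,0],[0,0,0],[0,0,0],[0,0,0],[0,0,0],[0,0,0],[0,0,0],[0,0,0]]' --claw '[0.7,0.7,0.7,0.7,0.7,0.7,0.7,0.2,0.2,0.2]' --newtons 30

```text
time_s: 4.5
tcp_pos: [0.5331, -0.0793, 0.0477]
eef_rot: [-179.9, 0.0, -84.8]
contact_force: [-0.4, -0.5, -0.1]
gripper_width: 0.037
gripper_force: 0.0
```

Request:
jog_arm --travel '[[0,0,0],[0,0,0],[0,0,0],[0,0,0],[0,0,0],[0,0,0],[0,0,0],[-0.001,0,-0.008],[-0.002,0,-0.016],[-0.002,0,-0.016]]' --dr '[[0,0,0],[0,0,0],[0,0,0],[0,0,0],[0,0,0],[0,0,0],[0,0,0],[0,0,0],[0,0,0],[0,0,0]]' --claw '[0.2,0.2,0.2,0.2,0.2,0.2,0.2,0.2,0.2,0.2]'

```text
time_s: 5.75
tcp_pos: [0.5333, -0.0781, 0.0552]
eef_rot: [-179.9, 0.0, -84.8]
contact_force: [4.3, 1.0, -0.8]
gripper_width: 0.0236
gripper_force: 30.0
```

Request:
jog_arm --travel '[[-0.003,0,-0.016],[-0.0065,0,-0.031],[-0.011,0,-0.0465],[-0.0165,0,-0.0615],[-0.0225,0,-0.076],[-0.0295,0,-0.0905],[-0.037,0,-0.1045],[-0.0455,0,-0.118],[-0.0545,0,-0.1315],[-0.064,0,-0.144]]' --dr '[[0,0,0],[0,0,0],[0,0,0],[0,0,0],[0,0,0],[0,0,0],[0,0,0],[0,0,0],[0,0,0],[0,0,0]]' --claw '[0.2,0.2,0.2,0.2,0.2,0.2,0.2,0.2,0.2,0.2]'

```text
time_s: 7.0
tcp_pos: [0.5303, -0.0461, 0.1268]
eef_rot: [-180.0, 0.0, -84.9]
contact_force: [8.0, 1.6, -7.6]
gripper_width: 0.0238
gripper_force: 30.0
```

Request:
jog_arm --travel '[[-0.0105,-0.001,-0.012],[-0.0215,-0.002,-0.0235],[-0.033,-0.002,-0.0345],[-0.045,-0.002,-0.045],[-0.0575,-0.002,-0.0545],[-0.071,-0.002,-0.0635],[-0.0845,-0.002,-0.072],[-0.0985,-0.002,-0.0795],[-0.113,-0.002,-0.0865],[-0.117,-0.002,-0.088]]' --dr '[[0,0,0],[0,0,0],[0,0,0],[0,0,0],[0,0,0],[0,0,0],[0,0,0],[0,0,0],[0,0,0],[0,0,0]]' --claw '[0.2,0.2,0.2,0.2,0.2,0.2,0.2,0.2,0.2,0.2]'

```text
time_s: 8.25
tcp_pos: [0.525, 0.0113, 0.1708]
eef_rot: [179.9, -0.1, -84.8]
contact_force: [4.8, -4.3, -1.6]
gripper_width: 0.0241
gripper_force: 30.0
```

```bash
python3 - <<'E'
from h import *
c=cam('side')
for d in r.regions_of('lid','side')[:1]:
    Q=mask_pts(c,d['pixels']);Q=Q[Q[:,2]>.05];best=None;rng=np.random.default_rng(0)
    for _ in range(300):
        a=Q[rng.choice(len(Q),3,0)];n=np.cross(a[1]-a[0],a[2]-a[0]);n/=np.linalg.norm(n)+1e-12
        i=abs((Q-a[0])@n)<.0025
        if best is None or i.sum()>best.sum(): best=i
    I=Q[best];m=I.mean(0);n=np.linalg.svd(I-m,full_matrices=0)[2][2];n*=np.sign(n[2]);print(d['conf'],len(I),n,np.degrees(np.arccos(n[2])))
s=r.get_state();print(s['time_s'],s['contact_force'])
E
```

```text
0.63 8454 [-0.08241555  0.89775764  0.43271111] 64.36026253234836
8.35 [ 1.51058457 -1.78590647  0.6996683 ]
```

Request:
jog_arm --travel '[[-0.004,0,-0.0015],[-0.008,0,-0.003],[-0.01,0,-0.004],[-0.01,0,-0.004],[-0.01,0,-0.004],[-0.01,0,-0.004],[-0.01,0,-0.004],[-0.01,0,-0.004],[-0.01,0,-0.004],[-0.01,0,-0.004]]' --dr '[[0,0,0],[0,0,0],[0,0,0],[0,0,0],[0,0,0],[0,0,0],[0,0,0],[0,0,0],[0,0,0],[0,0,0]]' --claw '[0.2,0.2,0.2,0.2,0.2,0.2,0.2,0.2,0.2,0.2]'

```text
time_s: 9.6
tcp_pos: [0.5247, 0.0121, 0.1711]
eef_rot: [179.8, -0.4, -84.9]
contact_force: [17.2, -25.4, -19.8]
gripper_width: 0.0233
gripper_force: 30.0
```

Request:
jog_arm --travel '[[0.006,0,0.003],[0.01,0,0.004],[0.01,0,0.004],[0.01,0,0.004],[0.01,0,0.004],[0.01,0,-0.04],[0.01,0,-0.1],[0.01,0,-0.16],[0.05,0,-0.16],[0.12,0,-0.16]]' --dr '[[0,0,0],[0,0,0],[0,0,0],[0,0,0],[0,0,0],[0,0,0],[0,0,0],[0,0,0],[0,0,0],[0,0,0]]' --claw '[0.2,0.5,0.5,0.5,0.5,0.5,0.5,0.5,0.5,0.5]'

```text
time_s: 10.85
tcp_pos: [0.5306, -0.0425, 0.2537]
eef_rot: [-179.9, 0.0, -84.7]
contact_force: [-0.5, -0.4, -0.2]
gripper_width: 0.0436
gripper_force: 0.0
```

```bash
python3 - <<'E'
from h import *
s=r.get_state();print(s['time_s'],C.inv().apply(s['tcp_pos']-ORG),s['gripper_width'])
to(W([-60,0,150]),rot(30,YAW))
E
```

```text
10.85 [-0.05034295 -0.0014544   0.25367587] 0.04362379094795627
travel [0.0194, 0.0031, 0.2073] dr [-0.0002, -0.0832, -0.0001] mm 104.1
```

Request:
jog_arm --travel '[[0.06,0.003,0.02],[0.06,0.003,0.05],[0.05,0.003,0.08],[0.04,0.003,0.12],[0.03,0.003,0.16],[0.02,0.003,0.19],[0.02,0.003,0.207],[0.02,0.003,0.207],[0.02,0.003,0.207],[0.02,0.003,0.207]]' --dr '[[0,-0.015,0],[0,-0.03,0],[0,-0.045,0],[0,-0.06,0],[0,-0.075,0],[0,-0.0833,0],[0,-0.0833,0],[0,-0.0833,0],[0,-0.0833,0],[0,-0.0833,0]]' --claw '[0.5,0.5,0.5,0.5,0.5,0.5,0.5,0.5,0.5,0.5]'

```text
time_s: 12.1
tcp_pos: [0.5302, -0.0526, 0.1506]
eef_rot: [-179.9, 29.9, -84.7]
contact_force: [-0.1, 0.1, 0.5]
gripper_width: 0.0437
gripper_force: 0.0
```

```bash
python3 - <<'E'
from h import *
s=r.get_state();print(s['time_s'],C.inv().apply(s['tcp_pos']-ORG),s['eef_rot'])
c=cam('wrist'); save(c,'w2.png')
for k in('well_floor','well_back','lid_hinge'):
    for d in r.tip_of(k,'wrist')[:1]: print(k,d['conf'],np.round(d['at']),(C.inv().apply(pts(c,[d['at']])[0]-ORG)*1000).round(1))
v,u=np.nonzero(c['range_z']>0); P=C.inv().apply(pts(c,np.c_[u,v])-ORG)*1000
k=(P[:,0]>5)&(P[:,0]<39)&(abs(P[:,1])<108)&(P[:,2]>24)&(P[:,2]<50)
for y0 in range(-110,110,10):
    a=P[k&(P[:,1]>=y0)&(P[:,1]<y0+10)]
    if len(a)>3: print(y0,len(a),a.mean(0).round(1),a[:,2].max().round(1))
c2=cam('scene'); save(c2,'s2.png')
E
```

```text
12.1 [-6.03830387e-02 -9.87953016e-05  1.50576316e-01] [-179.88562937   29.9382442   -84.74036916]
well_floor 0.8 [317. 185.] [25.4  2.5  6. ]
lid_hinge 0.79 [315. 228.] [63.3 -0.1 41.6]
-110 16 [  38.7 -105.    31.7] 35.9
-100 20 [ 38.7 -94.3  31. ] 37.3
-90 14 [ 38.6 -83.8  30.1] 34.5
-80 16 [ 38.7 -75.2  31.7] 36.2
-70 17 [ 38.6 -65.8  31.8] 37.2
-60 20 [ 38.7 -55.2  31.3] 37.2
-50 21 [ 38.6 -44.9  32.2] 37.8
-40 20 [ 38.7 -35.9  31.1] 36.3
-30 19 [ 32.  -23.5  32.8] 37.3
-20 159 [ 22.6 -14.5  34.1] 40.2
-10 93 [24.5 -6.6 33.3] 38.6
0 14 [38.8  5.9 30. ] 35.9
10 20 [38.7 14.3 30. ] 37.4
20 15 [38.8 25.6 29.6] 35.6
30 9 [38.6 34.8 30.9] 35.8
40 18 [38.8 45.4 29.9] 36.1
50 16 [38.8 55.8 31.2] 35.9
60 15 [38.7 65.1 31.3] 37.3
70 16 [38.7 76.1 30.8] 35.7
80 12 [38.8 85.1 30.1] 35.6
90 9 [38.8 94.4 30.6] 34.1
100 8 [ 38.8 103.5  30.2] 34.2
```

View pics/w2.png

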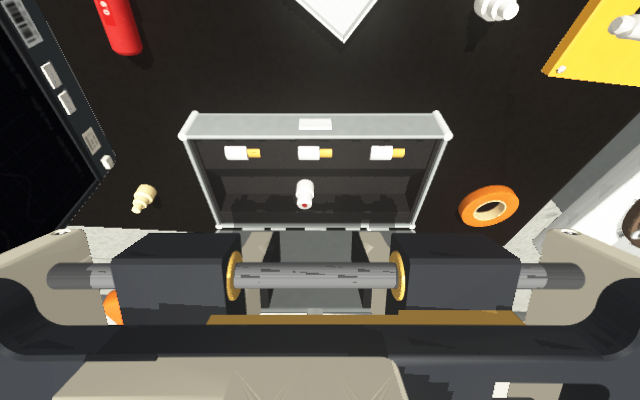

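The wrist picture shows the standard standing in the well at (305,195), the three bedded ones at row 153; case frame agrees with the networks.

```bash
python3 - <<'E'
from h import *
c=cam('wrist')
v,u=np.nonzero(c['range_z']>0); P=C.inv().apply(pts(c,np.c_[u,v])-ORG)*1000
k=(P[:,0]>8)&(P[:,0]<37)&(abs(P[:,1]+12)<20)&(P[:,2]>15)&(P[:,2]<45)
a=P[k]
for z0 in range(15,42,3):
    b=a[(a[:,2]>=z0)&(a[:,2]<z0+3)&(a[:,1]<1)]
    if len(b): print(z0,len(b),b[:,:2].min(0).round(1),b[:,:2].max(0).round(1))
y=-11.5
to(W([-20,y,102]),rot(30,YAW)); to(W([29,y,18]),rot(30,YAW))
E
```

```text
15 32 [ 14.4 -21.8] [23.3 -2.1]
18 32 [ 15.6 -21.6] [23.6 -2.1]
21 62 [ 14.9 -21.7] [29.9 -2.1]
24 36 [ 16.8 -20.2] [23.6 -4.3]
27 29 [ 17.2 -20.1] [24.1 -4.3]
30 23 [ 17.1 -20. ] [23.7 -4.2]
33 37 [ 16.9 -19.8] [24.7 -4.2]
36 117 [ 16.8 -19.9] [33.5 -4.2]
39 5 [ 22.4 -14.1] [26.5 -9.7]
travel [-0.0227, -0.0232, 0.1234] dr [-0.0003, -0.0001, -0.0004] mm 63.8
travel [-0.0237, -0.0229, 0.3179] dr [-0.0003, -0.0001, -0.0004] mm 159.8
```

Request:
jog_arm --travel '[[-0.022,-0.012,0.05],[-0.022,-0.024,0.11],[-0.022,-0.024,0.17],[-0.022,-0.024,0.22],[-0.022,-0.024,0.26],[-0.021,-0.024,0.29],[-0.021,-0.024,0.31],[-0.021,-0.024,0.323],[-0.021,-0.024,0.323],[-0.021,-0.024,0.323]]' --dr '[[0,0,0],[0,0,0],[0,0,0],[0,0,0],[0,0,0],[0,0,0],[0,0,0],[0,0,0],[0,0,0],[0,0,0]]' --claw '[0.5,0.5,0.5,0.5,0.5,0.5,0.5,0.5,0.5,0.5]' --newtons 12

```text
time_s: 13.65
tcp_pos: [0.5341, 0.0373, 0.0154]
eef_rot: [-179.9, 30.0, -84.8]
contact_force: [-0.3, 0.4, -0.0]
gripper_width: 0.044
gripper_force: 0.0
```

Request:
jog_arm --travel '[[0,0,0],[0,0,0],[0,0,0],[0,0,0],[0,0,0],[0,0,0],[0,0,0],[0,0,0],[0,0,0],[0,0,0]]' --dr '[[0,0,0],[0,0,0],[0,0,0],[0,0,0],[0,0,0],[0,0,0],[0,0,0],[0,0,0],[0,0,0],[0,0,0]]' --claw '[0.4,0.35,0.3,0.25,0.2,0.15,0.15,0.15,0.15,0.15]'

```text
time_s: 14.9
tcp_pos: [0.5338, 0.0375, 0.015]
eef_rot: [-180.0, 30.0, -84.8]
contact_force: [0.5, 0.0, 1.7]
gripper_width: 0.0206
gripper_force: 12.0
```

```bash
python3 - <<'E'
from h import *
s=r.get_state();print(s['time_s'],C.inv().apply(s['tcp_pos']-ORG),s['eef_rot'])
c=cam('side')
d=r.regions_of('tray','side')
for e in d[:2]:
    P=mask_pts(c,e['pixels']);P=P[P[:,1]<-.25]
    if len(P)>500:
        P=P[(P[:,2]<.022)];T=P[P[:,2]>.010]
        rc=cv2.minAreaRect(T[:,:2].astype(np.float32));print(e['conf'],np.round(rc,4) if 0 else rc)
        F=P[P[:,2]<.006];print('floor',np.median(F,axis=0),F[:,2].std(), np.percentile(F,[3,97],axis=0))
E
```

```text
14.9 [ 0.02903481 -0.01208374  0.01496945] [-179.98849225   29.98555785  -84.84919236]
0.56 ((0.46385711431503296, -0.34874314069747925), (0.1139705628156662, 0.07406091690063477), 72.77420806884766)
floor [ 0.45849914 -0.36093433  0.00243054] 0.0015219860035353497 [[ 0.42585922 -0.41017216 -0.00070663]
 [ 0.48375222 -0.2910516   0.00531548]]
```

Request:
jog_arm --travel '[[0,0,-0.01],[0,0,-0.03],[0,0,-0.06],[0,0,-0.1],[0,0,-0.15],[0,0,-0.2],[0,0,-0.25],[0,0,-0.3],[0,0,-0.33],[0,0,-0.33]]' --dr '[[0,0,0],[0,0,0],[0,0,0],[0,0,0],[0,0,0],[0,0,0],[0,0,0],[0,0,0],[0,0,0],[0,0,0]]' --claw '[0.15,0.15,0.15,0.15,0.15,0.15,0.15,0.15,0.15,0.15]'

```text
time_s: 16.25
tcp_pos: [0.5417, -0.0454, 0.1591]
eef_rot: [-179.8, 30.0, -84.8]
contact_force: [0.1, 0.4, -0.2]
gripper_width: 0.0206
gripper_force: 12.0
```

```bash
python3 - <<'E'
from h import *
s=r.get_state();print(s['time_s'],C.inv().apply(s['tcp_pos']-ORG),s['gripper_width'],s['gripper_force'],s['joints'])
to([0.496,-0.356,0.17],rot(30,YAW))
c=cam('side')
for e in r.regions_of('tray','side')[:2]:
    P=mask_pts(c,e['pixels']);P=P[P[:,1]<-.25]
    if len(P)>500:
        P=P[P[:,2]<.022];print(len(P));T=P[P[:,2]>.013]
        print(e['conf'],cv2.minAreaRect(T[:,:2].astype(np.float32)), np.percentile(T,[1,99],axis=0))
E
```

```text
16.25 [-0.05419132 -0.01219078  0.1591018 ] 0.020609400364116952 11.999816447496414 [ -6.84166758  19.3437068   -5.0127263  -30.46511695 -74.63060797
  22.5738408 ]
travel [0.5181, 0.1461, -0.3241] dr [-0.0006, -0.0001, -0.0004] mm 314.2
```

Request:
jog_arm --travel '[[0.05,0.014,-0.032],[0.11,0.03,-0.068],[0.17,0.047,-0.106],[0.23,0.064,-0.144],[0.29,0.081,-0.182],[0.35,0.098,-0.22],[0.41,0.115,-0.256],[0.46,0.13,-0.288],[0.5,0.141,-0.312],[0.518,0.146,-0.324]]' --dr '[[0,0,0],[0,0,0],[0,0,0],[0,0,0],[0,0,0],[0,0,0],[0,0,0],[0,0,0],[0,0,0],[0,0,0]]' --claw '[0.15,0.15,0.15,0.15,0.15,0.15,0.15,0.15,0.15,0.15]'

```text
time_s: 17.6
tcp_pos: [0.4955, -0.3558, 0.1677]
eef_rot: [179.9, 30.1, -84.9]
contact_force: [0.6, 0.2, -0.8]
gripper_width: 0.0204
gripper_force: 12.0
```

```bash
python3 - <<'E'
from h import *
s=r.get_state();print(s['time_s'],s['tcp_pos'],s['gripper_width'])
for n in('wrist','side'):
  c=cam(n); save(c,n+'3.png')
  for e in r.regions_of('tray',n)[:2]:
    P=mask_pts(c,e['pixels']);P=P[(P[:,2]<.022)&(P[:,2]>-.004)];T=P[P[:,2]>.013]
    if len(T)>20: print(n,e['conf'],e['extent'],cv2.minAreaRect(T[:,:2].astype(np.float32)), np.percentile(T,[1,99],axis=0).round(3).tolist())
  for d in r.tip_of('tray',n)[:2]: print(n,d['conf'],np.round(d['at']),onplane(c,[d['at']],0.0)[0].round(3))
E
```

```text
17.6 [ 0.49552527 -0.35583945  0.16771817] 0.02040764913857765
wrist 0.9 [232.4, 16.6, 407.8, 173.0] ((0.49409446120262146, -0.3585856854915619), (0.11151248961687088, 0.13998496532440186), 71.8008804321289) [[0.414, -0.431, 0.013], [0.573, -0.289, 0.02]]
wrist 0.55 [228.7, 181.2, 320.3, 234.3] ((0.5382384657859802, -0.1892274022102356), (0.08381537348031998, 0.10078715533018112), 57.22149658203125) [[0.476, -0.249, 0.013], [0.598, -0.158, 0.016]]
wrist 0.92 [316. 105.] [ 0.494 -0.359  0.   ]
side 0.79 [295.4, 214.1, 350.9, 241.3] ((0.5380153059959412, -0.18739427626132965), (0.08228850364685059, 0.10302118211984634), 58.10835647583008) [[0.476, -0.239, 0.013], [0.596, -0.148, 0.016]]
side 0.82 [323. 235.] [ 0.544 -0.181  0.   ]
```

View pics/wrist3.png

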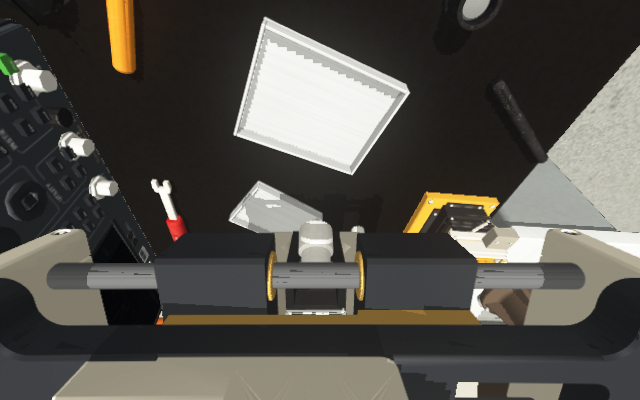

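View pics/side3.png

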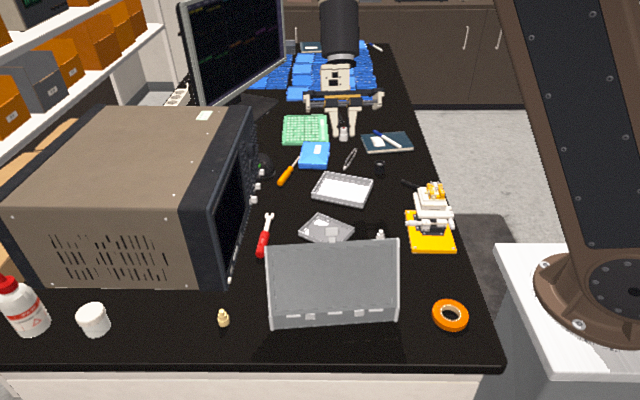

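Wrist picture: standard held at (315,238), large tray at (320,95); side picture: the lid stands open (330,283), others undisturbed. Lowering.

Request:
jog_arm --travel '[[0.025,0.002,0.043],[0.05,0.002,0.087],[0.075,0.002,0.13],[0.1,0.002,0.173],[0.12,0.002,0.208],[0.135,0.002,0.234],[0.143,0.002,0.248],[0.148,0.002,0.256],[0.15,0.002,0.26],[0.15,0.002,0.26]]' --dr '[[0,0,0],[0,0,0],[0,0,0],[0,0,0],[0,0,0],[0,0,0],[0,0,0],[0,0,0],[0,0,0],[0,0,0]]' --claw '[0.15,0.15,0.15,0.15,0.15,0.15,0.15,0.15,0.15,0.15]'

```text
time_s: 19.15
tcp_pos: [0.4949, -0.3555, 0.019]
eef_rot: [-180.0, 30.0, -84.8]
contact_force: [-0.7, -0.8, -0.8]
gripper_width: 0.0205
gripper_force: 12.0
```

```bash
python3 - <<'E'
from h import *
s=r.get_state();print(s['time_s'],s['tcp_pos'],s['eef_rot'],s['contact_force'])
to([0.494,-0.357,0.0125],rot(30,YAW))
E
```

```text
19.15 [ 0.49494346 -0.35545147  0.01895841] [-179.97279622   29.96796096  -84.8424814 ] [-0.73950818 -0.84923489 -0.8175929 ]
travel [0.009, 0.0022, 0.0097] dr [-0.0003, -0.0001, -0.0004] mm 6.7
```

Request:
jog_arm --travel '[[0.001,0,0.0017],[0.002,0,0.0035],[0.003,0,0.0052],[0.004,0,0.007],[0.005,0,0.0087],[0.006,0,0.0104],[0.006,0,0.0104],[0.006,0,0.0104],[0.006,0,0.0104],[0.006,0,0.0104]]' --dr '[[0,0,0],[0,0,0],[0,0,0],[0,0,0],[0,0,0],[0,0,0],[0,0,0],[0,0,0],[0,0,0],[0,0,0]]' --claw '[0.15,0.15,0.15,0.15,0.15,0.15,0.15,0.15,0.15,0.15]' --newtons 6

```text
time_s: 20.4
tcp_pos: [0.4948, -0.3553, 0.0126]
eef_rot: [-180.0, 30.0, -84.9]
contact_force: [-0.7, 0.4, -0.3]
gripper_width: 0.0207
gripper_force: 6.0
```

Request:
jog_arm --travel '[[0.0005,0,0.0009],[0.0005,0,0.0009],[0.001,0,0.0017],[0.001,0,0.0017],[0.001,0,0.0017],[0.001,0,0.0017],[0.001,0,0.0017],[0.001,0,0.0017],[0.001,0,0.0017],[0.001,0,0.0017]]' --dr '[[0,0,0],[0,0,0],[0,0,0],[0,0,0],[0,0,0],[0,0,0],[0,0,0],[0,0,0],[0,0,0],[0,0,0]]' --claw '[0.15,0.15,0.15,0.15,0.15,0.15,0.15,0.15,0.15,0.15]' --newtons 5

```text
time_s: 21.65
tcp_pos: [0.4948, -0.3553, 0.0119]
eef_rot: [-180.0, 30.0, -84.8]
contact_force: [-0.4, 1.0, 5.1]
gripper_width: 0.0206
gripper_force: 5.0
```

Contact at about 5 N: it rests on the tray floor. Open slowly and back away.

Request:
jog_arm --travel '[[0,0,0],[0,0,0],[0,0,0],[0,0,0],[0,0,0],[0,0,0],[0,0,-0.01],[0,0,-0.03],[0,0,-0.06],[0,0,-0.1]]' --dr '[[0,0,0],[0,0,0],[0,0,0],[0,0,0],[0,0,0],[0,0,0],[0,0,0],[0,0,0],[0,0,0],[0,0,0]]' --claw '[0.25,0.28,0.33,0.38,0.42,0.45,0.45,0.45,0.45,0.45]'

```text
time_s: 22.9
tcp_pos: [0.4971, -0.3809, 0.0561]
eef_rot: [-180.0, 30.0, -84.9]
contact_force: [-0.7, 0.3, 0.1]
gripper_width: 0.0396
gripper_force: 0.0
```

Request:
jog_arm --travel '[[0,0,-0.05],[0,0,-0.1],[0,0,-0.15],[0,0,-0.2],[0,0,-0.25],[0,0,-0.3],[0,0,-0.3],[0,0,-0.3],[0,0,-0.3],[0,0,-0.3]]' --dr '[[0,0,0],[0,0,0],[0,0,0],[0,0,0],[0,0,0],[0,0,0],[0,0,0],[0,0,0],[0,0,0],[0,0,0]]' --claw '[0.45,0.45,0.45,0.45,0.45,0.45,0.45,0.45,0.45,0.45]'

```text
time_s: 24.15
tcp_pos: [0.5036, -0.4544, 0.1843]
eef_rot: [179.9, 30.0, -84.9]
contact_force: [0.2, 0.3, 0.3]
gripper_width: 0.0395
gripper_force: 0.0
```

```bash
python3 - <<'E'
from h import *
c=cam('wrist'); d=cam('side')
cv2.imwrite('pics/end.png',np.hstack([cv2.resize(x['pixels'],(400,250),interpolation=cv2.INTER_AREA) for x in (c,d)])[:,:,::-1])
im=np.vstack([np.hstack([cv2.resize(x['pixels'],(400,250)) for x in (c,d)]),np.hstack([cv2.resize(c['pixels'][0:200,160:480],(400,250)),cv2.resize(d['pixels'][140:340,200:520],(400,250))])])
cv2.imwrite('pics/end.png',im[:,:,::-1]); print(r.get_state()['time_s'])
E
```

```text
24.25
```

View pics/end.png

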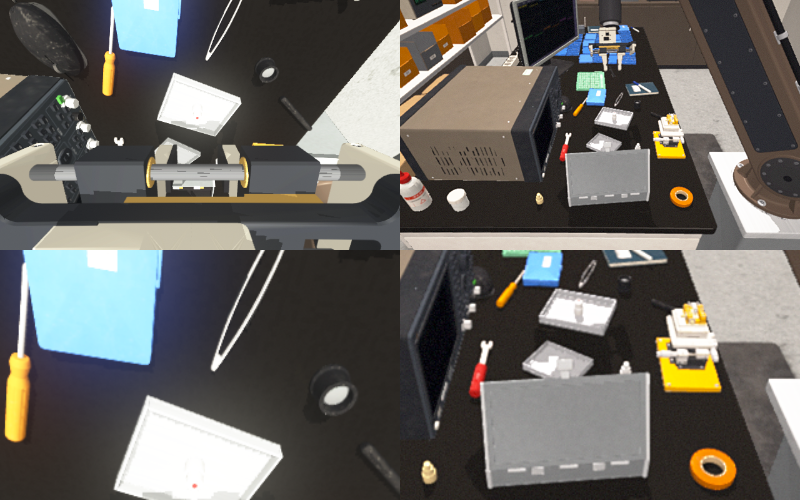

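The pictures show the standard upright in the large tray (crop, about (578,312)), the lid standing open and the other things in place. I'm handing in.

```bash
python3 -c "
from plant import r
print(r.close_job())"
```

```text
the job is handed in; nothing more can be done
None
```

I opened the lid to its stop and left it standing, located the loose standard with the wrist camera rather than by feel, and set it upright in the larger steel tray; the last pictures show nothing else moved, and I handed in at about 24 s.

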